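# Refit the return spring of a bracelet bender

## Task

The bracelet bender's lever has lost its pull because its return spring is unhooked. Take the spring puller from the rack, put its pin through the hook at the spring's free end, stretch the spring with it (the lever hangs over the spot, so lean the tool) and hook it onto the anchor post, so that the spring holds the lever back against its stop. Then hang the puller upright in the rack again and leave the other things as they are.

Things in the scene. Friction and masses are not known exactly. Their poses are not given: they have to be found in the camera images.
- bender: bracelet bender, fixed: dark red base 190 (x) x 280 (y) x 14 mm. Origin: centre of its underside; z up; its front (-x) faces the robot. At (45, 75) mm the pivot of the lever, with an upright steel former 52 mm wide, top at 194 mm; behind (+x) the post a block with two spare formers, top 64 mm.
- lever (a joint): hand lever (rad): 0 = against its stop; grows as its handle swings towards the machine's front (-x); friction 0.03 N m. Level steel bar 24 mm wide, 125 to 135 mm above the bench, from the pivot towards the machine's -y and slightly -x, black grip to 385 mm out. At 0 its centre line passes 11 mm behind (+x of) the post's centre. A low tail, 70 mm towards -x of the pivot, holds the spring's stud.
- spring_eye (a point): centre of the spring's fixed eye on the stud of the lever's tail, 65 mm above the bench; with the lever at 0 it lies at (-25, 75, 65) mm in the bender's frame. The return spring: steel coil 24 mm outside, 60 mm long when closed, starts 14 mm from the eye. It stays level, swings about the eye (light friction, stays where left), stretches along its length and does not lift.
- hook: open hook at the spring's free end, a level U of 4.4 mm wire. Origin: middle of the coil's free end; x: along the spring, away from the eye; y: to the hook's open side; z up. Long limb along y = -11 mm, round end, short lip at y = +11 mm ending 27 mm from the coil; the mouth between coil and lip is 24.6 mm wide, opens to +y. Pull 2 N + 0.12 N per mm of stretch, travel 85 mm.
- hook_bend (a point): centre of the hook's round end (17.6 mm wide inside), 65 mm above the bench, 32 mm from the coil's free end; 106 mm from the eye when unstretched; axes as hook. At the start the spring is slack and swung out to the machine's front, 0.1 to 0.55 rad, mouth towards the post. Hooked on, the post's centre lies 4 mm beyond this point, in the round end, and the spring is stretched 26 mm.
- post: anchor post, fixed at (-25, -61) mm in the bender's frame: upright steel stud 10 mm in diameter on a 26 mm foot 12 mm tall, with a 15 mm head 87 to 91 mm above the bench. Origin: centre of its foot, 14 mm above the bench.
- post_mid (a point): centre of the anchor post at the height of the spring, 65 mm above the bench; axes as the bender's.
- rack: wooden tool rack, fixed, 256 mm (y) wide, 115 mm tall. Origin on the bench under the middle slot, 35 mm behind the front edge; z up, front -x. Three slots in its top board (15 mm thick, top 115 mm) at y = -75, 0, +75 mm, 18 mm wide, open to the front, from x = -35 to +7 mm. A tool hangs by its bolster with its axis at x = -11 mm. Puller and burnisher are in the outer slots, either way round.
- puller_grip (a point): spring puller, upright in the rack: dark wood handle with flat sides (28 mm in x, 22 mm in y, 82 mm tall) on a round 32 mm bolster, steel shank below it. This point is on the axis, 38 mm above the bolster's underside; the handle ends 50 mm above it. z up; flats face +y, -y. Straight 7 mm pin for the hook: its end is 113 mm below this point, the pin is the lowest 28 mm, below a 14 mm collar.
- puller: the same spring puller (160 g); origin at the middle of the bolster's underside, which rests on the rack's board; z up along the handle; the pin's end at z = -75 mm.
- burnisher_grip (a point): burnisher, a bystander in the rack's other outer slot: short mushroom-shaped lighter brown handle 60 mm tall, 36 mm wide, brass ferrule; this point is 30 mm above the rack's board.
- spool: bystander: aluminium bobbin, 64 mm in diameter, 57 mm tall, standing; origin at the centre of its underside.
- bangle: bystander: plain brass bangle, 66 mm in diameter, 12 mm tall, lying flat; origin at the centre of its underside.
- tool_cup: bystander: metal cup with hand tools, 80 mm in diameter, about 180 mm tall with the tools; origin at the centre of its underside.

How it is judged:
By the outcome, as a careful person would: the job done as asked, in the order asked, and still so for the second after the job is handed in, with the robot touching nothing.
It also fails if it takes over 54 s, if anything falls off the work surface, if the arm or the gripper's body presses on something with over 40 N, if the wrist force passes 120 N, or if a joint passes its speed limit or range.

## Robot

A 6-joint arm with a two-finger parallel gripper is mounted at the origin on the work surface. World frame = base frame: x ahead of the robot, y to its left, z up, the work surface at z = 0. Lengths are in m, angles in rad, forces in N, time in s.
With the tool pointing down it reaches from about 0.3 to 0.85 m from the base axis. Payload 4.2 kg.
Tool frame: the origin (TCP) lies between the finger pads; the fingertips stand 8 mm ahead of it and the grasp point (between the pads) lies 11 mm behind it; z points along the fingers, x is the direction in which the jaws open and shut, and the axes are right-handed (so a half turn about z gives the same grasp; the last joint's range is limited). The gripper opens to 91 mm and grips with 3 to 60 N. Pads are 32 mm wide; open, the fingers measure 118 mm over their backs; the gripper's body (76 mm by 178 mm) begins 60 mm behind the grasp point.
Start: joints at [-1.168, 0.32, 1.565, -0, 1.257, -0.02], TCP at [0.236, -0.524, 0.222] pointing down, gripper open.
Joint ranges: [-3.11, 3.11], [-0.84, 2.01], [0.21, 2.61], [-1.34, 4.49], [0.05, 2.63], [-2.56, 2.56]. Speed limits (rad/s): [2.57, 2.57, 3.14, 3.14, 3.14, 3.14].

## Interface

Orientations are given as a unit quaternion [x, y, z, w].
In Python, from rig import r, viewer gives the robot as it stands. The module is installed in compiled form; this text tells all that it offers.
- The arm moves only by the shell command python3 -m pendant 'ROWS' [FORCE]. ROWS is JSON, a list of rows, each a list of 7 numbers: the opening in per cent of the stroke, from 0 (shut) to 100 (fully open), then the shift along the tool's x, y, z in m, then the turn, a rotation vector about the tool's x, y, z in rad. In form: [[fingers, tx, ty, tz, rx, ry, rz], ...]. A call has exactly 5 rows; each row is the pose to reach, as a shift and turn from the pose commanded when the call began, along the tool's axes at that moment; what a row does not reach only later rows make up. A row lasts 1/10 s, in which the tool goes at most 50 mm and 8.59 degrees, less where a joint would pass 70% of its speed; a pose out of reach is approached as far as the arm can. A call with a gripper value outside its range is refused whole. The fingers move at their own pace and stop on an object; FORCE is the grip in N (left out, the last holds). Time passes only in rows, so rows that repeat a pose let the fingers close, or fill a call up. It gives the time, the measured TCP pose, the force and the opening at its end, in the units of the state.
- r.sense(): the state, without advancing time (a new reading comes with each control period).
- viewer.camera(name): name is "scene" or "side" or "wrist"; returns a dict with "pixels" (400x640x3 uint8, red, green, blue), "vertical_fov" (degrees; the focal length in pixels is half the picture's height over the tangent of half this angle, whatever the lens; pixels are square), "cx", "cy" (the principal point, pixels), "extrinsics" (4x4, takes a point from camera to world coordinates); the wrist camera has in their place "tool_from_camera" (4x4, takes a point from camera to tool coordinates, whose origin is the TCP and whose axes are the tool frame's). Camera axes: x right, y down, z forward; pixel columns grow to the right and rows downward; lengths in m; the calibration is good to about 2 mm. The wrist camera is an equidistant fisheye: a pixel r from the principal point sees the ray r / f radians off the axis. A picture is of the moment at which its call begins: read the wrist's pose just before it. There is no depth.
- r.hand_in(): hands the job in, once; it reports no verdict.
The state is a dict: "time_s": time; "qpos": joint angles; "dq": joint speeds; "joint_efforts": joint torques, N m; "eef_pos": TCP position; "eef_rot": TCP orientation; "force": force on the tool from outside, world axes, zero at the start; "moment": the same for the moment, N m; "finger_gap": finger opening in m.
Only numpy, scipy, OpenCV 4.12 (cv2) and the standard library are available. Lean on these libraries where they do the work, as an engineer would, in place of code of your own. Each camera call takes 0.05 s, during which the arm holds its last target. There are 200 camera calls.

## Working session

There is one attempt and no reset: what is moved stays moved. The work goes in short steps, Python scripts to look and compute and a shell command to move; the robot and the scene stay as the last step left them, time stands still between calls to the robot, and variables do not carry over. Pictures are saved under pics/ and viewed, about 8 in all and at most 12, crops included, and the job is handed in when it is done.

```bash
mkdir -p pics; ls
python3 - <<'E'
from rig import r,viewer
import cv2,numpy as np
s=r.sense(); print(s)
for n in("scene","side","wrist"):
    c=viewer.camera(n); cv2.imwrite(f"pics/{n}0.png",c["pixels"][:,:,::-1]); np.savez(f"{n}0.npz",**c)
    print(n,{k:v for k,v in c.items() if k!="pixels"})
E
```

```text
pics
{'time_s': 0.0, 'qpos': array([-1.16802081e+00,  3.20280994e-01,  1.56566724e+00, -3.44587003e-05,
        1.25738514e+00, -1.99796200e-02]), 'dq': array([ 7.96524216e-04, -2.66171559e-05,  8.77625929e-04, -2.97422965e-04,
       -5.23224341e-04, -7.09380243e-04]), 'joint_efforts': array([ 1.47736740e-03, -4.12454081e+01, -2.31971884e+01,  7.28842034e-02,
        4.58280765e-02, -1.73732460e-04]), 'eef_pos': array([ 0.23571906, -0.52393054,  0.22113111]), 'eef_rot': array([ 8.39727108e-01, -5.43007943e-01, -7.30446292e-04, -4.73545435e-04]), 'force': array([-0.71556397, -0.80084685, -0.28047607]), 'moment': array([-0.01149494, -0.00896229, -0.0278364 ]), 'finger_gap': 0.09107797957051036}
scene {'vertical_fov': 55.429108794727505, 'cx': 328.1153578582239, 'cy': 195.74013626719304, 'extrinsics': array([[ 0.60111041,  0.6234328 , -0.49999781,  1.04117708],
       [ 0.79915684, -0.4719159 ,  0.37234893, -0.29866672],
       [-0.00382238, -0.62339949, -0.78189415,  0.87525237],
       [ 0.        ,  0.        ,  0.        ,  1.        ]])}
side {'vertical_fov': 51.0737704224811, 'cx': 318.636869092203, 'cy': 207.76475723920427, 'extrinsics': array([[-0.99505703, -0.03634371,  0.09241558,  0.44024904],
       [-0.0966066 ,  0.56974893, -0.8161209 ,  1.02715653],
       [-0.02299282, -0.82101479, -0.57044372,  0.78907381],
       [ 0.        ,  0.        ,  0.        ,  1.        ]])}
wrist {'vertical_fov': 65.70646984690485, 'cx': 313.98232320870164, 'cy': 199.36032590884582, 'tool_from_camera': array([[ 9.99999866e-01, -4.81097767e-04, -1.92643108e-04,
        -2.71552362e-04],
       [ 5.13655673e-04,  9.69442005e-01,  2.45320066e-01,
        -6.82110357e-02],
       [ 6.87333843e-05, -2.45320132e-01,  9.69442122e-01,
        -1.62953531e-01],
       [ 0.00000000e+00,  0.00000000e+00,  0.00000000e+00,
         1.00000000e+00]])}
```

View pics/scene0.png

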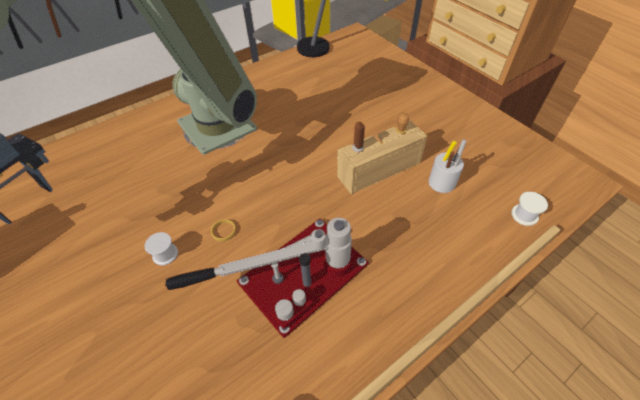

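View pics/side0.png

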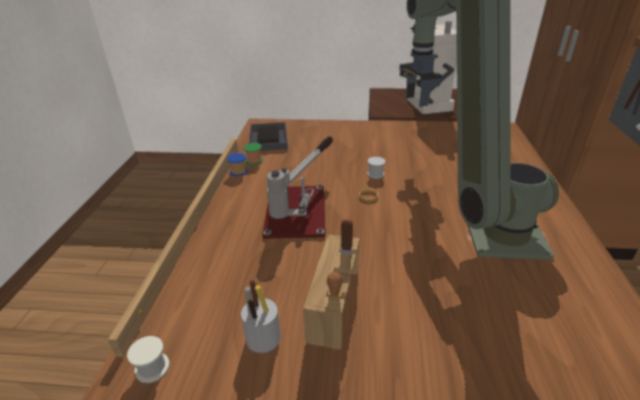

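```bash
cat > h.py <<'E'
import numpy as np,cv2
from scipy.spatial.transform import Rotation as R
def load(n): return dict(np.load(n+".npz"))
def snap(n):
    from rig import r,viewer
    s=r.sense(); c=viewer.camera(n[:-1] if n[-1].isdigit() else n)
    if "tool_from_camera" in c:
        T=np.eye(4);T[:3,:3]=R.from_quat(s["eef_rot"]).as_matrix();T[:3,3]=s["eef_pos"];c["extrinsics"]=T@c["tool_from_camera"]
    return c
def ray(c,uv):
    uv=np.atleast_2d(np.asarray(uv,float)); f=200/np.tan(np.radians(float(c["vertical_fov"]))/2)
    d=(uv-[float(c["cx"]),float(c["cy"])])/f
    if "tool_from_camera" in c:
        t=np.linalg.norm(d,axis=1,keepdims=True)+1e-9; v=np.hstack([d/t*np.sin(t),np.cos(t)])
    else: v=np.hstack([d,np.ones((len(d),1))]); v/=np.linalg.norm(v,axis=1,keepdims=True)
    E=c["extrinsics"]; return E[:3,3],v@E[:3,:3].T
def onz(c,uv,z):
    o,v=ray(c,uv); return o+v*((z-o[2])/v[:,2:3])
def tri(*cu):
    A=np.zeros((3,3));b=np.zeros(3);L=[]
    for c,uv in cu:
        o,v=ray(c,uv);P=np.eye(3)-np.outer(v[0],v[0]);A+=P;b+=P@o;L.append((P,o))
    x=np.linalg.solve(A,b);return x,[round(1000*np.linalg.norm(P@(x-o)),1) for P,o in L]
def proj(c,p):
    p=np.atleast_2d(p);E=c["extrinsics"];q=(p-E[:3,3])@E[:3,:3]; f=200/np.tan(np.radians(float(c["vertical_fov"]))/2)
    if "tool_from_camera" in c:
        t=np.arctan2(np.linalg.norm(q[:,:2],axis=1),q[:,2]);d=q[:,:2]/(np.linalg.norm(q[:,:2],axis=1)[:,None]+1e-9)*t[:,None]
    else: d=q[:,:2]/q[:,2:]
    return d*f+[float(c["cx"]),float(c["cy"])]
def redbase(c):
    h=cv2.cvtColor(c["pixels"],cv2.COLOR_RGB2HSV)
    m=((h[...,0]<6)|(h[...,0]>172))&(h[...,1]>170)&(h[...,2]>40)&(h[...,2]<170)
    n,l,st,_=cv2.connectedComponentsWithStats(m.astype(np.uint8));
    ok=[i for i in range(1,n) if st[i,4]>25]; big=max(ok,key=lambda i:st[i,4])
    ys,xs=np.where(np.isin(l,ok)); p=onz(c,np.c_[xs,ys],.014)[:,:2]
    pb=onz(c,[[st[big,0]+st[big,2]/2,st[big,1]+st[big,3]/2]],.014)[0,:2]
    p=p[np.linalg.norm(p-pb,axis=1)<.25]
    return cv2.minAreaRect((p*1000).astype(np.float32))
E
python3 - <<'E'
from h import *
S,D=load("scene0"),load("side0")
for c in(S,D): print(redbase(c))
print(tri((S,[359,124]),(D,[347,223])))
print("burn",tri((S,[404,116]),(D,[335,275])))
print("rack top corners S z=.115",onz(S,[[337,155],[349,167],[425,130],[411,121]],.115).round(3).tolist())
for n,u in(("spool",[165,262]),("bangle",[223,230])):print(n,onz(S,[u],.0))
for n,p,c in(("sceneZ",(130,200,260,150),S),("sceneR",(320,100,160,110),S)):
    x,y,w,hh=p;k=min(780/w,580/hh);cv2.imwrite(f"pics/{n}.png",cv2.resize(c["pixels"][y:y+hh,x:x+w,::-1],None,fx=k,fy=k,interpolation=cv2.INTER_CUBIC));print(n,k)
E
```

```text
((646.9656372070312, -83.58831787109375), (188.23927307128906, 276.4811706542969), 5.7934794425964355)Traceback (most recent call last):
  File "<stdin>", line 3, in <module>
  File "h.py", line 34, in redbase
    ok=[i for i in range(1,n) if st[i,4]>25]; big=max(ok,key=lambda i:st[i,4])
                                                  ~~~^^^^^^^^^^^^^^^^^^^^^^^^^
ValueError: max() iterable argument is empty
```

```bash
sed -i 's/(h\[...,2\]>40)/(h[...,2]>25)/; s/>170)&(h/>130)\&(h/' h.py
python3 - <<'E'
from h import *
S,D=load("scene0"),load("side0")
for c in(S,D): print(redbase(c), cv2.cvtColor(c["pixels"],cv2.COLOR_RGB2HSV)[225,290])
print(tri((S,[359,124]),(D,[347,223])))
print("burn",tri((S,[404,116]),(D,[335,275])))
print("rack top corners S z=.115",onz(S,[[337,155],[349,167],[425,130],[411,121]],.115).round(3).tolist())
for n,u in(("spool",[165,262]),("bangle",[223,230])):print(n,onz(S,[u],.0))
for n,p,c in(("sceneZ",(130,200,260,150),S),("sceneR",(320,100,160,110),S)):
    x,y,w,hh=p;k=min(780/w,580/hh);cv2.imwrite(f"pics/{n}.png",cv2.resize(c["pixels"][y:y+hh,x:x+w,::-1],None,fx=k,fy=k,interpolation=cv2.INTER_CUBIC));print(n,k)
E
```

```text
((646.9900512695312, -83.2647705078125), (188.79786682128906, 276.9046325683594), 5.6658782958984375) [ 15 151 179]
((640.927978515625, -67.69976806640625), (183.4029998779297, 281.1261901855469), 5.931529521942139) [  2 158  55]
(array([0.46260687, 0.23781476, 0.19742177]), [np.float64(1.1), np.float64(1.1)])
burn (array([0.48437362, 0.38525642, 0.16776126]), [np.float64(2.4), np.float64(2.4)])
rack top corners S z=.115 [[0.454, 0.171, 0.115], [0.509, 0.169, 0.115], [0.529, 0.441, 0.115], [0.475, 0.437, 0.115]]
spool [[ 0.40199756 -0.35005891  0.        ]]
bangle [[ 0.4033937  -0.18443554  0.        ]]
sceneZ 3.0
sceneR 4.875
```

View pics/sceneZ.png

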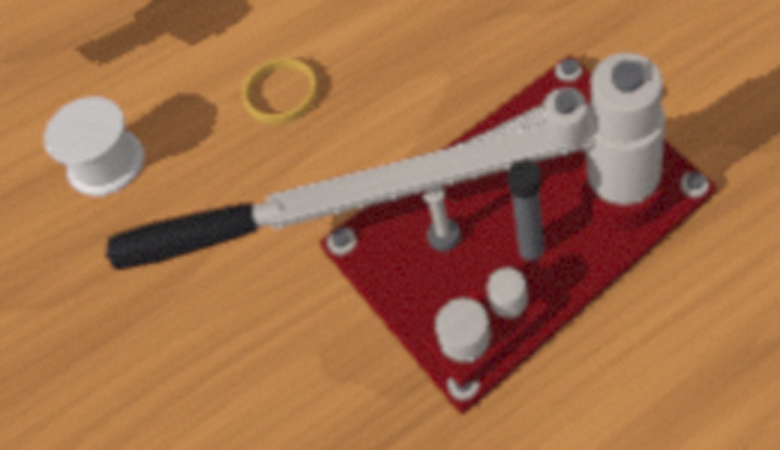

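```bash
cat >> h.py <<'E'
def pose(p,ang,lean=0,leanaz=0):
    """tool x at world angle ang, z down, then top leaned toward azimuth leanaz by lean"""
    x=np.array([np.cos(ang),np.sin(ang),0]);z=np.array([0,0,-1.]);M=np.c_[x,np.cross(z,x),z]
    ax=np.cross([0,0,1],[np.cos(leanaz),np.sin(leanaz),0])
    return np.array(p,float),R.from_rotvec(ax*lean).as_matrix()@M
def delta(*targets,start=None):
    from rig import r
    s=r.sense(); p0,M0=(s["eef_pos"],R.from_quat(s["eef_rot"]).as_matrix()) if start is None else start
    for p,M in targets:
        print("d",(M0.T@(p-p0)).round(4).tolist(),R.from_matrix(M0.T@M).as_rotvec().round(3).tolist())
E
python3 - <<'E'
from h import *
delta(pose([.44,-.12,.27],-1.148+1.49), pose([.44,-.12,.27],1.6))
E
```

```text
d [-0.2847, -0.352, -0.0483] [-0.001, 0.001, -1.49]
d [-0.2847, -0.352, -0.0483] [-0.002, 0.0, -2.748]
```

```bash
python3 -m pendant '[[100,-0.03,-0.035,-0.02,0,0,-0.145],[100,-0.06,-0.075,-0.04,0,0,-0.29],[100,-0.09,-0.11,-0.048,0,0,-0.44],[100,-0.12,-0.145,-0.048,0,0,-0.59],[100,-0.15,-0.18,-0.048,0,0,-0.74]]'
python3 - <<'E'
from h import *
delta(pose([.44,-.12,.27],-1.148+1.49), pose([.44,-.12,.27],1.6))
E
```

```text
time_s: 0.65
eef_pos: [0.339, -0.3119, 0.2702]
eef_rot: [0.98, -0.2, 0.0, 0.0]
force: [1.8, -0.4, 0.2]
finger_gap: 0.0911
d [0.0178, -0.2162, 0.0002] [0.0, -0.001, -0.744]
d [0.0178, -0.2162, 0.0002] [0.001, -0.0, -2.002]
```

```bash
python3 -m pendant '[[100,0.003,-0.043,0,0,0,-0.148],[100,0.007,-0.087,0,0,0,-0.296],[100,0.011,-0.13,0,0,0,-0.444],[100,0.014,-0.17,0,0,0,-0.59],[100,0.018,-0.216,0,0,0,-0.74]]'; python3 -m pendant '[[100,0,0,0,0,0,-0.148],[100,0,0,0,0,0,-0.296],[100,0,0,0,0,0,-0.444],[100,0,0,0,0,0,-0.592],[100,0,0,0,0,0,-0.74]]';  python3 - <<'E'
from h import *
c=snap("wrist"); np.savez("w1.npz",**c); cv2.imwrite("pics/w1.png",cv2.cvtColor(c["pixels"],cv2.COLOR_RGB2BGR))
print(redbase(c))
for n,p in dict(former=(45,75,194),post=(-25,-61,91),eye=(-25,75,65),postmid=(-25,-61,65)).items():
    a=np.radians(5.7);x,y,z=np.array(p)/1000;P=[.647+x*np.cos(a)-y*np.sin(a),-.083+x*np.sin(a)+y*np.cos(a),z];print(n,np.round(P,3),proj(c,P).round(0))
from rig import r; print(r.sense()["eef_pos"],r.sense()["qpos"])
E
```

```text
time_s: 1.15
eef_pos: [0.441, -0.1212, 0.2699]
eef_rot: [0.986, 0.168, -0.0, 0.0]
force: [0.6, -0.7, -0.5]
finger_gap: 0.0913
time_s: 1.65
eef_pos: [0.4406, -0.1224, 0.2697]
eef_rot: [0.858, 0.513, -0.0, -0.0]
force: [-0.7, 0.6, 0.3]
finger_gap: 0.0913
((614.5341796875, -82.90704345703125), (138.828857421875, 275.1398620605469), 5.910366058349609)
former [ 0.684 -0.004  0.194] [[504. 339.]]
post [ 0.628 -0.146  0.091] [[365. 315.]]
eye [ 0.615 -0.011  0.065] [[445. 253.]]
postmid [ 0.628 -0.146  0.065] [[362. 304.]]
[ 0.4405739  -0.12251025  0.2696994 ] [-2.96224908e-01  1.02963222e-01  1.72795628e+00 -2.07487005e-04
  1.31118897e+00 -1.37827872e+00]
```

View pics/w1.png

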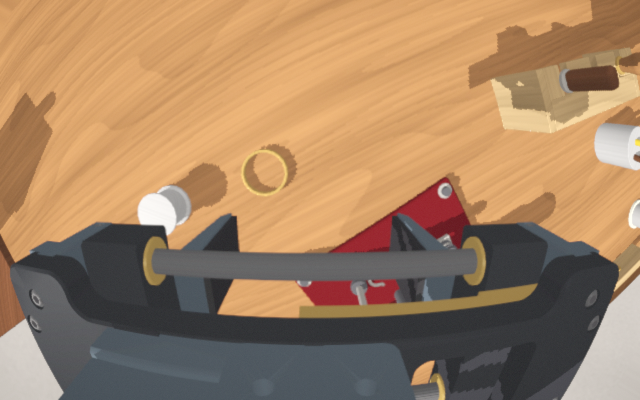

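Run:
```python
from h import *
delta(pose([.56,-.1,.30],1.57))
```

```text
d [0.0759, 0.0949, -0.0304] [-0.001, 0.0, -0.488]
```

```bash
python3 -m pendant '[[100,0.02,0.025,-0.015,0,0,-0.12],[100,0.04,0.05,-0.03,0,0,-0.25],[100,0.06,0.075,-0.03,0,0,-0.37],[100,0.076,0.095,-0.03,0,0,-0.488],[100,0.076,0.095,-0.03,0,0,-0.488]]';  python3 - <<'E'
from h import *
c=snap("wrist"); np.savez("w2.npz",**c); 
b=redbase(c);print(b)
for n,p in dict(former=(45,75,194),post=(-25,-61,91),eye=(-25,75,65),postmid=(-25,-61,65)).items():
    a=np.radians(5.7);x,y,z=np.array(p)/1000;P=[.647+x*np.cos(a)-y*np.sin(a),-.083+x*np.sin(a)+y*np.cos(a),z];print(n,np.round(P,3),proj(c,P).round(0))
from rig import r; print(r.sense()["eef_pos"],r.sense()["qpos"])
cv2.imwrite("pics/w2.png",cv2.resize(c["pixels"][100:300,200:460,::-1],None,fx=3,fy=3,interpolation=cv2.INTER_CUBIC))
E
```

```text
time_s: 2.2
eef_pos: [0.563, -0.1007, 0.2987]
eef_rot: [0.711, 0.703, 0.0, -0.0]
force: [0.2, 0.6, -0.5]
finger_gap: 0.0914
((622.4312744140625, -82.47526550292969), (149.5583953857422, 275.6641845703125), 5.649381160736084)
former [ 0.684 -0.004  0.194] [[406. 310.]]
post [ 0.628 -0.146  0.091] [[279. 231.]]
eye [ 0.615 -0.011  0.065] [[380. 214.]]
postmid [ 0.628 -0.146  0.065] [[281. 224.]]
[ 0.56125355 -0.10098037  0.29883039] [-1.98120494e-01  2.76165682e-01  1.43473024e+00 -1.08467656e-04
  1.43255993e+00 -1.75619389e+00]
```

View pics/w2.png

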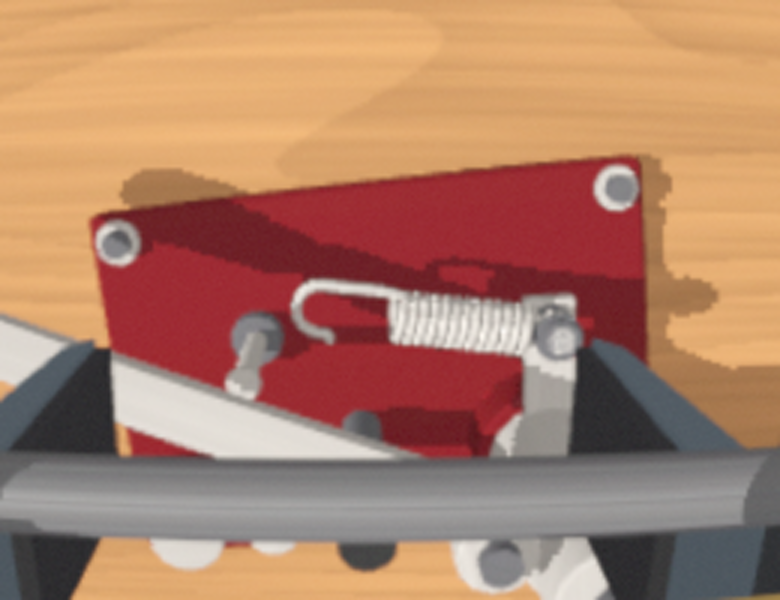

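Run:
```python
from h import *
c=load("w2"); u=lambda x,y:[200+x/3,100+y/3]
cor=onz(c,[u(93,217),u(640,157)],.014);d=cor[1]-cor[0];a=np.arctan2(-d[0],d[1]);print("len",np.linalg.norm(d),"yaw",a)
Ry=lambda a:np.array([[np.cos(a),-np.sin(a)],[np.sin(a),np.cos(a)]])
org=cor.mean(0)[:2]+Ry(a)@[.095,0];print("org",org)
B=lambda p:((np.atleast_2d(p)[:,:2]-org)@Ry(a)*1000).round(1).tolist()
print("post top",B(onz(c,[u(243,383)],.091)),"foot",B(onz(c,[u(257,333)],.026)))
for n,z,q in(("bend",.065,(318,312)),("coilend",.065,(392,318)),("coilstart",.065,(530,325)),("eye?",.072,(558,335)),("leverEdge",.135,(115,360)),("leverEdge",.135,(390,455)),("leverB",.125,(115,353)),):
    w=onz(c,[u(*q)],z);print(n,w.round(4)[0],B(w))
```

```text
len 0.27472362730232214 yaw 0.10130736023556206
org [ 0.64417116 -0.07862964]
post top [[-26.7, -62.3]] foot [[-29.7, -61.6]]
bend [ 0.6    -0.1116  0.065 ] [[-47.3, -28.4]]
coilend [ 0.6032 -0.0789  0.065 ] [[-40.8, 3.9]]
coilstart [ 0.6073 -0.0165  0.065 ] [[-30.4, 65.5]]
eye? [ 0.6101 -0.0049  0.072 ] [[-26.5, 76.8]]
leverEdge [ 0.5992 -0.1866  0.135 ] [[-55.6, -102.9]]
leverEdge [ 0.6383 -0.0831  0.135 ] [[-6.3, -3.9]]
leverB [ 0.5996 -0.1891  0.125 ] [[-55.5, -105.4]]
```

Run:
```python
from h import *
delta(pose([.46,.238,.26],1.49))
```

```text
d [0.3377, -0.1055, 0.0391] [-0.002, -0.0, 0.068]
```

```bash
python3 -m pendant '[[100,0.047,-0.015,0.0,0,0,0.01],[100,0.094,-0.03,0,0,0,0.02],[100,0.141,-0.045,0,0,0,0.03],[100,0.188,-0.06,0,0,0,0.04],[100,0.235,-0.075,0.01,0,0,0.05]]'; python3 -m pendant '[[100,0.047,-0.014,0.01,0,0,0.01],[100,0.08,-0.023,0.02,0,0,0.02],[100,0.103,-0.031,0.029,0,0,0.018],[100,0.103,-0.031,0.029,0,0,0.018],[100,0.103,-0.031,0.029,0,0,0.018]]'
python3 - <<'E'
from h import *
c=snap("wrist"); np.savez("w3.npz",**c); 
from rig import r; print(r.sense()["eef_pos"],r.sense()["qpos"])
cv2.imwrite("pics/w3.png",cv2.resize(c["pixels"][80:280,220:480,::-1],None,fx=3,fy=3,interpolation=cv2.INTER_CUBIC))
E
```

```text
time_s: 2.75
eef_pos: [0.487, 0.1353, 0.2913]
eef_rot: [0.73, 0.684, 0.001, 0.001]
force: [0.5, -0.1, -0.1]
finger_gap: 0.091
time_s: 3.25
eef_pos: [0.4629, 0.2382, 0.2611]
eef_rot: [0.735, 0.678, -0.0, 0.0]
force: [-0.6, 0.7, 0.1]
finger_gap: 0.0912
[0.46335024 0.23786793 0.26137694] [ 4.52728815e-01  2.10519471e-01  1.61634527e+00 -8.66965630e-04
  1.31463116e+00 -1.03752863e+00]
```

View pics/w3.png

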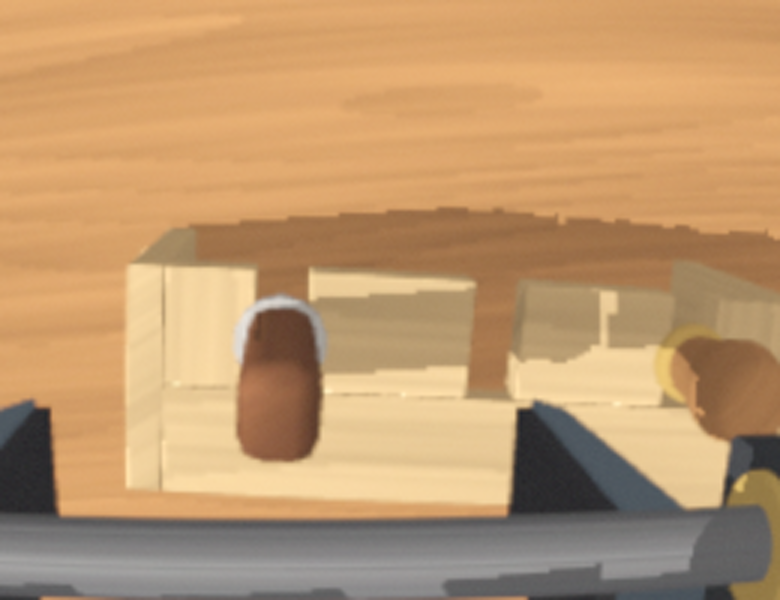

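Run:
```python
from h import *
c=load("w3"); u=lambda x,y:[220+x/3,80+y/3]
f=onz(c,[u(163,265),u(255,267),u(310,270),u(474,281)],.115);print(f.round(4))
p=np.polyfit(f[:,1],f[:,0],1);print("yaw",-np.arctan(p[0]))
print("bol",onz(c,[u(281,340)],.121)); print("top",onz(c,[u(279,422)],.203))
delta(pose([.463,.238,.142],1.49))
```

```text
[[0.436  0.1999 0.115 ]
 [0.4393 0.2308 0.115 ]
 [0.4418 0.2491 0.115 ]
 [0.4496 0.3048 0.115 ]]
yaw -0.1309693866176249
bol [[0.46372492 0.23760253 0.121     ]]
top [[0.46569981 0.23711368 0.203     ]]
d [0.0002, -0.0004, 0.1194] [0.001, 0.001, 0.0]
```

```bash
python3 -m pendant '[[100,0,0.001,0.03,0,0,0.03],[100,0,0.001,0.07,0,0,0.055],[100,0,0.001,0.1,0,0,0.055],[100,0,0.001,0.119,0,0,0.055],[100,0,0.001,0.119,0,0,0.055]]'; python3 -m pendant '[[0,0,0,0,0,0,0],[0,0,0,0,0,0,0],[0,0,0,0,0,0,0],[0,0,0,0,0,0,0],[0,0,0,0,0,0,0]]' 45;  python3 -c "
from rig import r;s=r.sense();print(s['finger_gap'],s['force'],s['moment'])"
```

```text
time_s: 3.8
eef_pos: [0.4633, 0.2365, 0.14]
eef_rot: [0.754, 0.657, -0.003, -0.0]
force: [-0.5, -0.7, 0.2]
finger_gap: 0.091
time_s: 4.3
eef_pos: [0.4647, 0.2389, 0.1426]
eef_rot: [0.753, 0.658, 0.001, 0.0]
force: [0.6, 0.6, -0.6]
finger_gap: 0.0545
0.05451429083909104 [ 0.64694426  0.61678754 -0.62445573] [ 0.06377086 -0.18972191  0.04109341]
```

```bash
python3 -m pendant '[[0,0,0,0,0,0,0],[0,0,0,0,0,0,0],[0,0,0,0,0,0,0],[0,0,0,0,0,0,0],[0,0,0,0,0,0,0]]' 45;  python3 -m pendant '[[0,0,0,-0.02,0,0,0],[0,0,0,-0.06,0,0,0],[0,0,0,-0.1,0,0,0],[0,0,0,-0.14,0,0,0],[0,0,0,-0.18,0,0,0]]' 45; python3 -c "
from rig import r;s=r.sense();print(s['finger_gap'],s['force'],s['moment'])"
```

```text
time_s: 4.8
eef_pos: [0.4644, 0.2386, 0.1419]
eef_rot: [0.753, 0.658, -0.0, 0.0]
force: [-0.3, -0.6, 0.6]
finger_gap: 0.0218
time_s: 5.3
eef_pos: [0.464, 0.2387, 0.3231]
eef_rot: [0.753, 0.658, -0.0, -0.0]
force: [0.1, -0.2, -2.0]
finger_gap: 0.022
0.021980621845034232 [ 0.136689   -0.2299495  -1.95417508] [ 0.07794995 -0.19176569 -0.04076713]
```

```bash
cat >> h.py <<'E'
A=.1013; ORG=np.array([.64417,-.07863])
RB=np.array([[np.cos(A),-np.sin(A)],[np.sin(A),np.cos(A)]])
LEAN=np.radians(35)
def W(bx,by): return ORG+RB@(np.array([bx,by])/1000)
def tool_at(bx,by,back=0,lean=LEAN,z=.065,depth=.013,dx=(0,0,0)):
    """TCP pose such that the pin crosses height z at bender (bx,by) mm; depth of pin end beyond"""
    p,M=pose([0,0,0],np.pi/2+A,lean,np.pi+A)
    P=np.array([*W(bx,by),z]); return P-M@np.array(dx)-(.102-depth+back)*M[:,2],M
E
python3 - <<'E'
from h import *
t=tool_at(-46,-29,.06);print(t); delta(t)
E
```

```text
(array([ 0.51631373, -0.12077576,  0.18705365]), array([[-1.01126837e-01,  8.14952695e-01,  5.70636020e-01],
       [ 9.94873541e-01,  8.28382555e-02,  5.80039710e-02],
       [ 8.54536601e-17,  5.73576436e-01, -8.19152044e-01]]))
d [-0.3492, 0.0998, 0.1361] [-0.609, 0.072, -0.228]
```

```bash
python3 -m pendant '[[0,-0.045,0.013,0,-0.08,0.01,-0.03],[0,-0.09,0.026,0,-0.16,0.02,-0.06],[0,-0.135,0.039,0,-0.24,0.03,-0.09],[0,-0.18,0.052,0,-0.32,0.04,-0.12],[0,-0.225,0.064,0.0,-0.4,0.05,-0.15]]' 45
python3 - <<'E'
from h import *
t=tool_at(-46,-29,.06); delta(t)
E
```

```text
time_s: 5.8
eef_pos: [0.4973, 0.006, 0.3217]
eef_rot: [0.685, 0.7, 0.15, 0.134]
force: [1.7, -1.1, -1.8]
finger_gap: 0.0217
d [-0.1296, -0.0375, 0.128] [-0.205, 0.022, -0.076]
```

```bash
python3 -m pendant '[[0,-0.035,-0.01,0.03,-0.05,0.005,-0.02],[0,-0.07,-0.02,0.06,-0.1,0.01,-0.04],[0,-0.105,-0.03,0.095,-0.16,0.015,-0.06],[0,-0.1296,-0.0375,0.128,-0.205,0.022,-0.076],[0,-0.1296,-0.0375,0.128,-0.205,0.022,-0.076]]' 45
python3 - <<'E'
from h import *
t=tool_at(-46,-29,.06); delta(t)
c=snap("wrist"); np.savez("w4.npz",**c); 
delta(t)
from rig import r; print(r.sense()["qpos"])
from h import R
E_=c["extrinsics"]@np.linalg.inv(c["tool_from_camera"])
for z in(.074,.102): print("pin",z,proj(c,(E_@[0,0,z,1])[:3]))
cv2.imwrite("pics/w4.png",cv2.resize(c["pixels"][100:300,190:450,::-1],None,fx=3,fy=3,interpolation=cv2.INTER_CUBIC))
E
```

```text
time_s: 6.3
eef_pos: [0.5164, -0.1157, 0.1887]
eef_rot: [0.647, 0.704, 0.216, 0.197]
force: [-1.1, -1.3, -1.3]
finger_gap: 0.0223
d [-0.0051, -0.0014, 0.0011] [-0.018, 0.008, -0.014]
d [-0.0045, -0.0001, -0.0001] [-0.021, 0.008, -0.02]
[-0.40800838  0.07060349  2.14685313  0.62282658  0.47004776 -2.55387458]
pin 0.074 [[314.02216009 210.5668347 ]]
pin 0.102 [[314.02592635 201.70514875]]
```

View pics/w4.png

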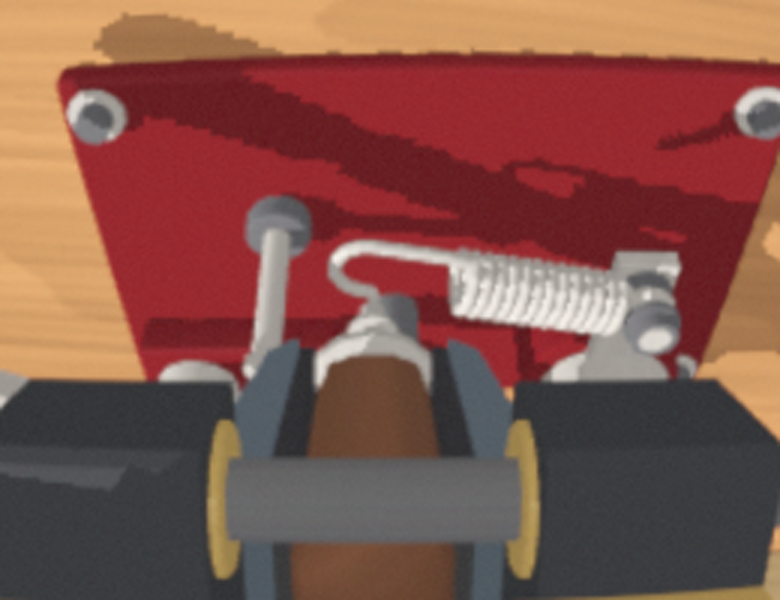

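```bash
cat >> h.py <<'E'
PSI=.57
_t=tool_at
def tool_at(*a,**k):
    dx=np.array(k.pop("dx",(0,0,0)));p,M=_t(*a,**k);M=M@R.from_rotvec([0,0,PSI]).as_matrix();return p-M@dx,M
E
python3 - <<'E'
from h import *
c=load("w4"); u=lambda x,y:[190+x/3,100+y/3]
for n,z,q in(("bend",.065,(358,270)),("post top",.091,(278,222)),("foot",.026,(250,365))):
    w=onz(c,[u(*q)],z)[0]; print(n,w.round(4),(RB.T@(w[:2]-ORG)*1000).round(1))
delta(tool_at(-46,-29,.06))
E
```

```text
bend [ 0.5996 -0.1133  0.065 ] [-47.9 -30. ]
post top [ 0.5541 -0.1396  0.091 ] [-95.8 -51.6]
foot [ 0.7075 -0.1555  0.026 ] [ 55.3 -82.8]
d [-0.0045, -0.0001, -0.0001] [-0.018, 0.014, 0.55]
```

```bash
python3 -m pendant '[[0,-0.001,0,0,0,0,0.14],[0,-0.002,0,0,-0.01,0.01,0.28],[0,-0.004,0,0,-0.018,0.014,0.42],[0,-0.0045,0,0,-0.018,0.014,0.55],[0,-0.0045,0,0,-0.018,0.014,0.55]]' 45
python3 - <<'E'
from h import *
t=tool_at(-46,-29,.06)
c=snap("wrist"); np.savez("w5.npz",**c); 
delta(t)
from rig import r; print(r.sense()["qpos"])
E_=c["extrinsics"]@np.linalg.inv(c["tool_from_camera"])
for z in(.074,.102): print("pin",z,proj(c,(E_@[0,0,z,1])[:3]))
for q,z in(((-25,-61),.026),((-25,-61),.091),((-47.6,-29.2),.065)): print(proj(c,[*W(*q),z]))
cv2.imwrite("pics/w5.png",cv2.resize(c["pixels"][140:260,240:400,::-1],None,fx=4.8,fy=4.8,interpolation=cv2.INTER_CUBIC))
E
```

```text
time_s: 6.85
eef_pos: [0.5189, -0.1186, 0.1923]
eef_rot: [0.808, 0.505, 0.273, 0.134]
force: [0.3, -0.8, -1.6]
finger_gap: 0.022
d [-0.0044, -0.0036, 0.0026] [0.005, -0.004, 0.018]
[-0.42808588  0.06773275  2.14956122  0.69743493  0.47385801 -2.10434461]
pin 0.074 [[314.3000558  210.46943708]]
pin 0.102 [[314.27647349 201.61295521]]
[[284.63249114 188.21693807]]
[[299.64019546 228.71084608]]
[[308.52786577 184.78745307]]
```

View pics/w5.png

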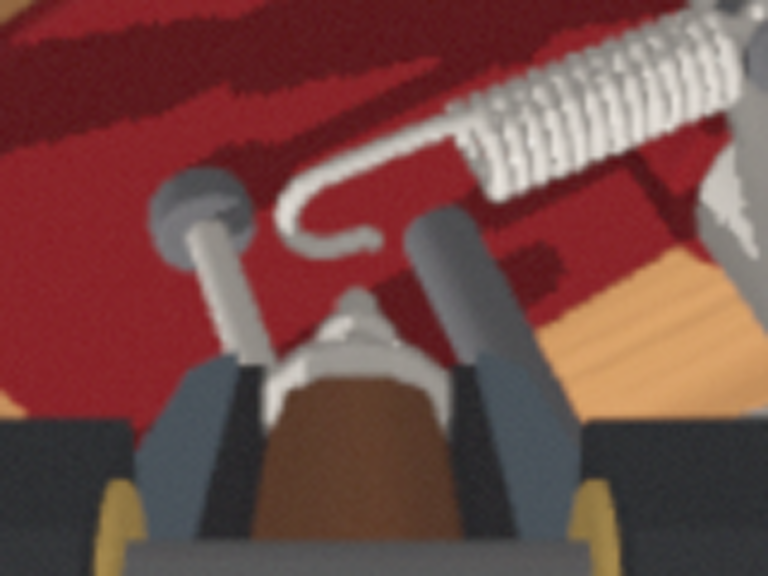

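Run:
```python
from h import *
from rig import r
for b in (.03,0): delta(tool_at(-46.5,-28.5,b))
```

```text
d [-0.0043, -0.0044, 0.0323] [0.005, -0.004, 0.018]
d [-0.0045, -0.0046, 0.0623] [0.005, -0.004, 0.018]
```

```bash
python3 -m pendant '[[0,-0.002,-0.002,0.01,0,0,0.01],[0,-0.0043,-0.0044,0.02,0.005,-0.004,0.018],[0,-0.0043,-0.0044,0.03,0.005,-0.004,0.018],[0,-0.0043,-0.0044,0.032,0.005,-0.004,0.018],[0,-0.0043,-0.0044,0.032,0.005,-0.004,0.018]]' 45
python3 - <<'E'
from h import *
from rig import r
delta(tool_at(-46.5,-28.5,0))
c=snap("wrist"); np.savez("w6.npz",**c); 
delta(tool_at(-46.5,-28.5,0))
print(r.sense()["force"])
E_=c["extrinsics"]@np.linalg.inv(c["tool_from_camera"])
for z in(.074,.102,.133): print("pin",z,(proj(c,(E_@[0,0,z,1])[:3])-[240,140])*4.8)
print("bend",(proj(c,[*W(-47.3,-28.5),.065])-[240,140])*4.8)
cv2.imwrite("pics/w6.png",cv2.resize(c["pixels"][140:260,240:400,::-1],None,fx=4.8,fy=4.8,interpolation=cv2.INTER_CUBIC))
E
```

```text
time_s: 7.4
eef_pos: [0.5329, -0.1187, 0.1622]
eef_rot: [0.813, 0.498, 0.271, 0.13]
force: [-0.0, 0.9, -2.1]
finger_gap: 0.022
d [0.0002, 0.0001, 0.0298] [-0.0, -0.0, -0.003]
d [0.0002, -0.0001, 0.0301] [0.0, -0.0, -0.003]
[ 0.05106318 -0.09368867 -1.99314727]
pin 0.074 [[356.69332164 338.25258882]]
pin 0.102 [[356.57427249 295.74071888]]
pin 0.133 [[356.46653652 257.50599248]]
bend [[355.70809225 272.54891792]]
```

View pics/w6.png

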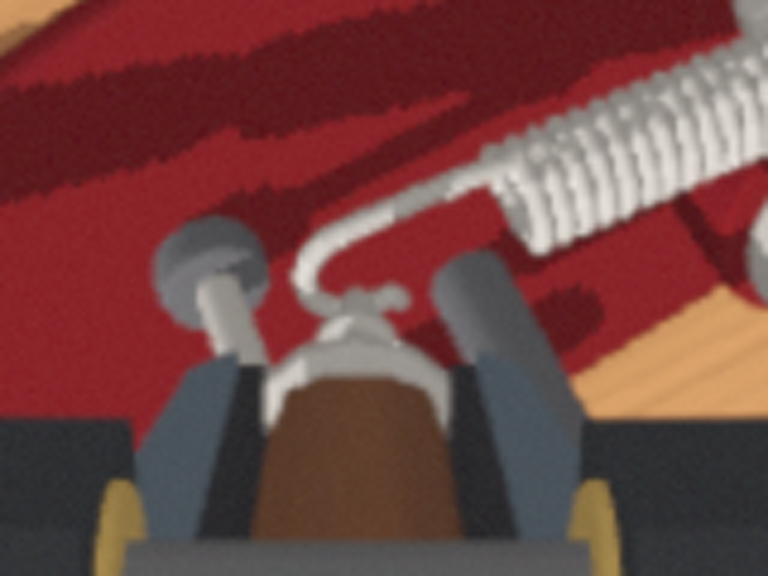

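```bash
python3 -m pendant '[[0,0,0,0.008,0,0,0],[0,0,0,0.016,0,0,0],[0,0,0,0.024,0,0,0],[0,0,0,0.03,0,0,0],[0,0,0,0.03,0,0,0]]' 45
python3 - <<'E'
from h import *
from rig import r
print(r.sense()["force"],r.sense()["qpos"])
c=snap("wrist"); np.savez("w7.npz",**c)
# plan: pin path B: stretch along current spring dir, then swing
E0=np.array([-25.5,76.])
for phi,L in((.2,135),(.2,162),(.1,162),(.0,162),(0.,145)):
    b=E0+L*np.array([-np.sin(phi),-np.cos(phi)]);print(phi,L,b.round(1));delta(tool_at(*b,0))
E
```

```text
time_s: 7.95
eef_pos: [0.5501, -0.1171, 0.1371]
eef_rot: [0.814, 0.498, 0.271, 0.13]
force: [-0.4, 0.9, -2.3]
finger_gap: 0.0219
[-0.38125204  0.94911775 -2.3412774 ] [-0.38811449  0.19351497  2.17271114  0.90355944  0.35018704 -2.28065974]
0.2 135 [-52.3 -56.3]
d [-0.0256, 0.0112, -0.0036] [0.0, 0.0, -0.004]
0.2 162 [-57.7 -82.8]
d [-0.0502, 0.0219, -0.0067] [0.0, 0.0, -0.004]
0.1 162 [-41.7 -85.2]
d [-0.0451, 0.0342, 0.0025] [0.0, 0.0, -0.004]
0.0 162 [-25.5 -86. ]
d [-0.0386, 0.0457, 0.0118] [0.0, 0.0, -0.004]
0.0 145 [-25.5 -69. ]
d [-0.0243, 0.0365, 0.0118] [0.0, 0.0, -0.004]
```

```bash
sed -i 's/^PSI=.57/PSI=.77/' h.py
python3 - <<'E'
from h import *
E0=np.array([-28,73.5])
for phi,L in((.2,135),(.2,162)):
    b=E0+L*np.array([-np.sin(phi),-np.cos(phi)]);print(phi,L,b.round(1));delta(tool_at(*b,0))
E
```

```text
0.2 135 [-54.8 -58.8]
d [-0.0288, 0.0108, -0.0051] [0.0, 0.0, 0.196]
0.2 162 [-60.2 -85.3]
d [-0.0534, 0.0215, -0.0081] [0.0, 0.0, 0.196]
```

```bash
python3 -m pendant '[[0,-0.007,0.0026,-0.001,0,0,0.04],[0,-0.014,0.0052,-0.0025,0,0,0.09],[0,-0.021,0.008,-0.004,0,0,0.14],[0,-0.0288,0.0108,-0.005,0,0,0.196],[0,-0.0288,0.0108,-0.005,0,0,0.196]]' 45
python3 - <<'E'
from h import *
from rig import r
s=r.sense();print(s["force"],s["qpos"],s["finger_gap"])
E0=np.array([-28,73.5])
for phi,L in((.2,135),(.2,162),(.1,162),(.0,162)):
    b=E0+L*np.array([-np.sin(phi),-np.cos(phi)]);delta(tool_at(*b,0))
E
```

```text
time_s: 8.5
eef_pos: [0.5441, -0.1474, 0.1383]
eef_rot: [0.859, 0.415, 0.283, 0.102]
force: [1.3, 4.5, -2.2]
finger_gap: 0.0223
[ 1.3275451  4.5304733 -2.1917583] [-0.46697466  0.20098772  2.15826391  0.92257585  0.40041518 -2.16304014] 0.0222609331999847
d [-0.0001, 0.0005, 0.0007] [-0.002, -0.002, -0.003]
d [-0.0222, 0.0159, -0.0025] [-0.002, -0.002, -0.003]
d [-0.0148, 0.0269, 0.0067] [-0.002, -0.002, -0.003]
d [-0.0061, 0.037, 0.016] [-0.002, -0.002, -0.003]
```

```bash
python3 -m pendant '[[0,-0.0055,0.004,-0.0005,0,0,0],[0,-0.011,0.008,-0.001,0,0,0],[0,-0.017,0.012,-0.002,0,0,0],[0,-0.0222,0.0159,-0.0025,0,0,0],[0,-0.0222,0.0159,-0.0025,0,0,0]]' 45
python3 - <<'E'
from h import *
from rig import r
s=r.sense();print(s["force"],s["qpos"],s["finger_gap"])
E0=np.array([-28,73.5])
for phi,L in((.2,162),(.1,162),(.0,162)):
    b=E0+L*np.array([-np.sin(phi),-np.cos(phi)]);delta(tool_at(*b,0))
c=snap("wrist"); np.savez("w8.npz",**c)
print("bend-post pred",(proj(c,[*W(-28,-62.3),.065])-[220,120])*4)
cv2.imwrite("pics/w8.png",cv2.resize(c["pixels"][120:270,220:420,::-1],None,fx=4,fy=4,interpolation=cv2.INTER_CUBIC))
E
```

```text
time_s: 9.0
eef_pos: [0.5422, -0.1731, 0.138]
eef_rot: [0.858, 0.416, 0.283, 0.1]
force: [0.6, 7.8, -0.8]
finger_gap: 0.0218
[ 0.57231813  7.75631651 -0.84933795] [-0.52792519  0.21600045  2.13768828  0.92857147  0.44142213 -2.21870281] 0.021765610815563805
d [-0.0013, 0.001, -0.0001] [-0.004, -0.004, -0.0]
d [0.0061, 0.0121, 0.0091] [-0.004, -0.004, -0.0]
d [0.0147, 0.0222, 0.0184] [-0.004, -0.004, -0.0]
bend-post pred [[522.91231923 338.42992914]]
```

View pics/w8.png

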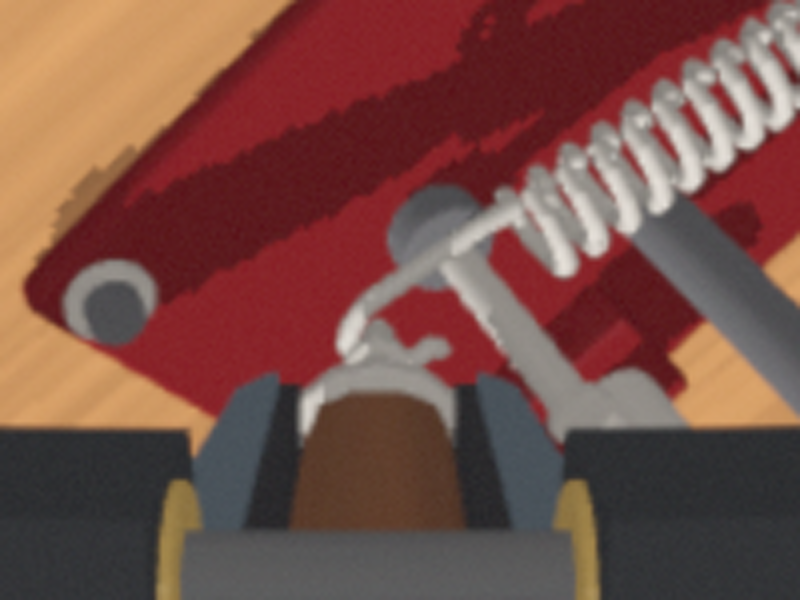

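```bash
python3 -m pendant '[[0,0.003,0.006,0.0045,0,0,0],[0,0.006,0.012,0.009,0,0,0],[0,0.009,0.0155,0.012,0,0,0],[0,0.012,0.019,0.0155,0,0,0],[0,0.0147,0.0222,0.0184,0,0,0]]' 45
python3 - <<'E'
from h import *
from rig import r
s=r.sense();print(s["force"],s["qpos"],s["finger_gap"])
c=snap("wrist"); np.savez("w9.npz",**c)
E0=np.array([-28,73.5])
for L in (162,150,145,141):
    delta(tool_at(*(E0+[0,-L]),0))
s=r.sense();print(s["force"])
cv2.imwrite("pics/w9.png",cv2.resize(c["pixels"][120:270,220:420,::-1],None,fx=4,fy=4,interpolation=cv2.INTER_CUBIC))
E
```

```text
time_s: 9.55
eef_pos: [0.5741, -0.1736, 0.1374]
eef_rot: [0.858, 0.417, 0.283, 0.1]
force: [-1.7, 7.8, -0.8]
finger_gap: 0.0216
[-1.7071229   7.83937021 -0.80114623] [-0.49220032  0.2564708   2.07820597  0.88525523  0.43481771 -2.14459815] 0.021608142529470967
d [-0.0007, 0.0006, -0.0005] [-0.006, -0.004, 0.0]
d [0.0079, -0.0078, -0.0004] [-0.006, -0.004, 0.0]
d [0.0115, -0.0113, -0.0004] [-0.006, -0.004, 0.0]
d [0.0143, -0.014, -0.0004] [-0.006, -0.004, 0.0]
[-0.19203842  8.14532099 -2.18124675]
```

View pics/w9.png

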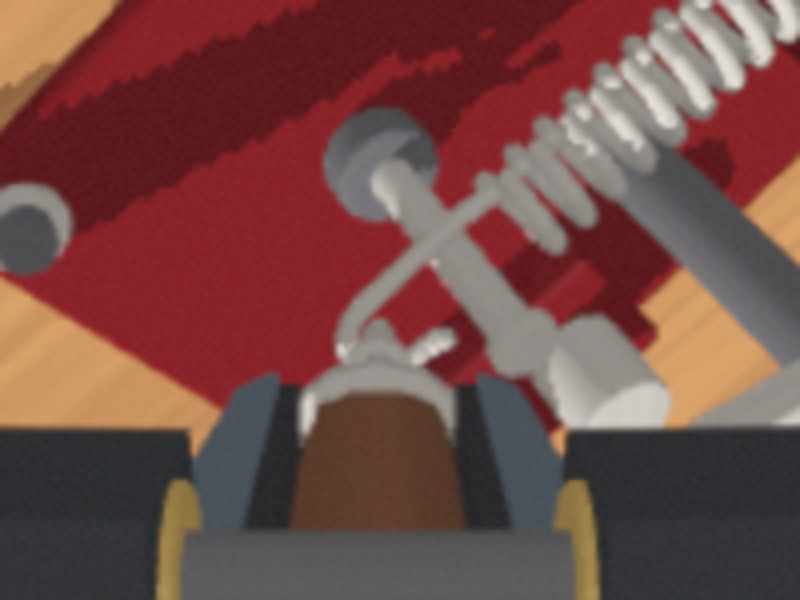

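```bash
python3 -m pendant '[[0,0.002,-0.002,0,0,0,0],[0,0.0045,-0.0045,0,0,0,0],[0,0.007,-0.007,0,0,0,0],[0,0.0098,-0.0095,0,0,0,0],[0,0.0098,-0.0095,0,0,0,0]]' 45
python3 - <<'E'
from h import *
from rig import r,viewer
F=[]
for i in range(4): F.append(r.sense()["force"]);c=snap("wrist")
print(np.mean(F,0)); np.savez("w10.npz",**c)
for L in (147,145,): delta(tool_at(*(np.array([-28,73.5])+[0,-L]),0))
E
```

```text
time_s: 10.1
eef_pos: [0.5725, -0.1604, 0.1375]
eef_rot: [0.858, 0.417, 0.283, 0.1]
force: [-1.2, 6.4, -1.5]
finger_gap: 0.022
[-1.2635502   6.37247677 -1.79064809]
d [0.0011, -0.0002, -0.0001] [-0.005, -0.003, 0.0]
d [0.0025, -0.0016, -0.0] [-0.005, -0.003, 0.0]
```

```bash
python3 -m pendant '[[0,0.0005,-0.0005,0,0,0,0],[0,0.001,-0.001,0,0,0,0],[0,0.0015,-0.0014,0,0,0,0],[0,0.0018,-0.0014,0,0,0,0],[0,0.0018,-0.0014,0,0,0,0]]' 45
python3 - <<'E'
from h import *
from rig import r,viewer
F=[]
for i in range(4): F.append(r.sense()["force"]);c=snap("wrist")
print(np.mean(F,0)); 
for L in (146,145,144): delta(tool_at(*(np.array([-28,73.5])+[0,-L]),0))
E
```

```text
time_s: 10.8
eef_pos: [0.5725, -0.1586, 0.1376]
eef_rot: [0.858, 0.417, 0.283, 0.101]
force: [-1.3, 6.1, -2.1]
finger_gap: 0.0216
[-0.70902778  6.19211484 -2.30113164]
d [0.0002, 0.0004, -0.0001] [-0.005, -0.003, 0.0]
d [0.0009, -0.0003, -0.0001] [-0.005, -0.003, 0.0]
d [0.0016, -0.001, -0.0001] [-0.005, -0.003, 0.0]
```

```bash
python3 -m pendant '[[0,0.0005,-0.0003,0,0,0,0],[0,0.001,-0.0006,0,0,0,0],[0,0.0012,-0.001,0,0,0,0],[0,0.0012,-0.001,0,0,0,0],[0,0.0012,-0.001,0,0,0,0]]' 45
python3 - <<'E'
from h import *
from rig import r,viewer
F=[]
for i in range(4): F.append(r.sense()["force"]);c=snap("wrist")
print(np.mean(F,0)); np.savez("w11.npz",**c)
for L in (146,145,144): delta(tool_at(*(np.array([-28,73.5])+[0,-L]),0))
E
```

```text
time_s: 11.5
eef_pos: [0.5725, -0.1573, 0.1376]
eef_rot: [0.858, 0.417, 0.283, 0.101]
force: [-0.7, 5.3, -2.1]
finger_gap: 0.0217
[-0.51087803  5.34993653 -2.41552111]
d [-0.0008, 0.0012, -0.0001] [-0.004, -0.002, 0.0]
d [-0.0001, 0.0005, -0.0001] [-0.004, -0.002, 0.0]
d [0.0006, -0.0002, -0.0001] [-0.004, -0.002, 0.0]
```

```bash
python3 -m pendant '[[0,0,0,-0.008,0,0,0],[0,0,0,-0.016,0,0,0],[0,0,0,-0.026,0,0,0],[0,0,0,-0.04,0,0,0],[0,0,0,-0.06,0,0,0]]' 45
python3 - <<'E'
from h import *
from rig import r,viewer
F=[]
for i in range(2): F.append(r.sense()["force"]);c=snap("wrist")
print(np.mean(F,0),r.sense()["qpos"],r.sense()["finger_gap"]); np.savez("w12.npz",**c)
S=snap("scene");np.savez("s12.npz",**S)
a=c["pixels"][120:270,220:420];b=S["pixels"][200:320,160:390]
cv2.imwrite("pics/w12.png",np.vstack([cv2.resize(a,(600,450),interpolation=cv2.INTER_CUBIC)[:290],cv2.resize(b,(600,313),interpolation=cv2.INTER_CUBIC)[:300]])[:,:,::-1])
E
```

```text
time_s: 12.2
eef_pos: [0.5393, -0.1642, 0.1885]
eef_rot: [0.858, 0.415, 0.283, 0.105]
force: [0.0, 0.6, -1.6]
finger_gap: 0.0221
[-0.27768623  0.47486337 -0.50754816] [-0.5074446   0.12847659  2.0819047   0.72352494  0.51455646 -1.97305712] 0.021483666240803428
```

Run:
```python
from h import *
c=load("w12")
for L in range(66,152,4):
    row=[]
    for o in(-16,-11,-6,0,6,11,16):
        u,v=proj(c,[*W(-28+o,73.5-L),.067])[0].round().astype(int); p=c["pixels"][v,u].astype(int); row.append(f"{u},{v}:"+("R" if p[0]>1.8*p[1] else "g%d"%p[1]))
    print(L,row)
```

```text
66 ['364,123:R', '367,126:g162', '369,129:g138', '371,132:g149', '374,136:g148', '376,138:g133', '378,141:R']
70 ['361,126:R', '364,129:g189', '366,132:g158', '369,135:g209', '371,138:g210', '373,141:g198', '375,144:g104']
74 ['358,128:R', '361,131:g173', '363,134:g151', '366,138:g181', '368,141:g189', '371,144:g158', '373,146:R']
78 ['355,131:R', '358,134:g138', '360,137:g142', '363,140:g167', '366,143:g189', '368,146:g148', '370,149:R']
82 ['353,134:R', '355,137:g179', '357,140:g188', '360,143:g211', '363,146:g202', '365,149:g142', '367,151:g122']
86 ['350,137:g102', '352,140:g178', '354,142:g141', '357,146:g148', '360,149:g137', '362,151:g111', '364,154:g82']
90 ['347,139:R', '349,142:g150', '352,145:g183', '354,148:g206', '357,151:g169', '360,154:g137', '362,156:g123']
94 ['344,142:R', '346,145:g155', '349,148:g150', '352,151:g157', '354,154:g142', '357,157:g127', '359,159:g102']
98 ['341,145:R', '343,148:g155', '346,150:g140', '349,154:g140', '352,157:g135', '354,159:g156', '356,162:g117']
102 ['338,148:R', '340,150:g135', '343,153:R', '346,156:R', '349,159:R', '351,162:R', '353
[... 556 characters left out ...]
172:R', '332,175:R', '335,177:g104', '337,180:g95']
130 ['317,167:g135', '320,170:g147', '323,172:g78', '326,175:R', '329,178:R', '332,180:g194', '334,182:g84']
134 ['314,170:g151', '317,172:g144', '320,175:g140', '323,178:g140', '326,180:g140', '329,182:g147', '332,185:g120']
138 ['312,173:g176', '314,175:g140', '317,177:g139', '321,180:g140', '324,183:g141', '326,185:g143', '329,187:g139']
142 ['309,175:R', '312,178:R', '314,180:g121', '318,183:g155', '321,185:g146', '324,188:g129', '326,190:g136']
146 ['306,178:R', '309,181:R', '312,183:R', '315,185:g123', '318,188:R', '321,190:R', '323,192:R']
150 ['303,181:R', '306,183:R', '309,185:R', '312,188:R', '315,191:R', '318,193:R', '321,195:R']
```

```bash
cat >> h.py <<'E'
def rackpose(z): return np.array([.4643,.2387,z]),R.from_quat([.7530,.6580,0,0]).as_matrix()
E
python3 - <<'E'
from h import *
M=rackpose(.3)[1]
delta((np.array([.47,-.06,.33]),M),rackpose(.3))
E
```

```text
d [0.1021, -0.0532, -0.1492] [0.548, -0.296, -0.518]
d [0.3179, -0.2585, -0.112] [0.548, -0.296, -0.518]
```

```bash
python3 -m pendant '[[0,0.01,-0.005,-0.04,0.05,-0.03,-0.05],[0,0.035,-0.02,-0.08,0.14,-0.075,-0.13],[0,0.065,-0.035,-0.115,0.235,-0.127,-0.22],[0,0.085,-0.045,-0.14,0.33,-0.178,-0.31],[0,0.102,-0.053,-0.149,0.43,-0.23,-0.4]]' 45
python3 - <<'E'
from h import *
delta(rackpose(.3));from rig import r;print(r.sense()["qpos"])
E
```

```text
time_s: 12.85
eef_pos: [0.4705, -0.0588, 0.3322]
eef_rot: [0.787, 0.613, 0.064, 0.022]
force: [1.1, 0.0, -1.2]
finger_gap: 0.0217
d [0.284, -0.0831, 0.0444] [0.117, -0.068, -0.112]
[-0.19604667  0.04006094  1.65031637  0.07072937  1.3346944  -1.53237868]
```

```bash
python3 -m pendant '[[0,0.045,-0.013,0.006,0.03,-0.02,-0.03],[0,0.09,-0.026,0.012,0.06,-0.04,-0.06],[0,0.135,-0.039,0.02,0.09,-0.055,-0.09],[0,0.18,-0.052,0.027,0.117,-0.068,-0.112],[0,0.225,-0.066,0.035,0.117,-0.068,-0.112]]' 45
python3 - <<'E'
from h import *
delta(rackpose(.27))
E
```

```text
time_s: 13.35
eef_pos: [0.4667, 0.1794, 0.3028]
eef_rot: [0.754, 0.657, 0.0, -0.002]
force: [0.2, 0.1, -2.3]
finger_gap: 0.0219
d [0.0583, -0.0104, 0.033] [-0.003, -0.004, -0.002]
```

```bash
python3 -m pendant '[[0,0.03,-0.005,0.01,0,0,0],[0,0.0583,-0.0104,0.02,-0.003,-0.004,-0.002],[0,0.0583,-0.0104,0.033,-0.003,-0.004,-0.002],[0,0.0583,-0.0104,0.033,-0.003,-0.004,-0.002],[0,0.0583,-0.0104,0.033,-0.003,-0.004,-0.002]]' 45
python3 - <<'E'
from h import *
c=snap("wrist");np.savez("w13.npz",**c)
delta(rackpose(.142))
for n in("w5","w8","w12","w13"):
    im=load(n)["pixels"]; h=cv2.cvtColor(im,cv2.COLOR_RGB2HSV)[205:248,280:345]
    m=(h[...,1]>90)&(h[...,2]<150)&(h[...,0]<15)&(h[...,0]>4); ys,xs=np.where(m[20:]); 
    m2=(h[...,1]<35)&(h[...,2]>90); y2,x2=np.where(m2)
    print(n,xs.mean()+280,np.where(m.sum(1)>15)[0][:1]+205,x2.mean()+280,y2.min()+205)
E
```

```text
time_s: 13.85
eef_pos: [0.4635, 0.2359, 0.2706]
eef_rot: [0.753, 0.657, -0.001, -0.0]
force: [0.0, -0.9, -1.3]
finger_gap: 0.022
d [0.0031, 0.0001, 0.1292] [-0.0, 0.001, -0.002]
w5 313.88698630136986 [219] 312.17241379310343 205
w8 313.90285714285716 [219] 314.24146341463415 205
w12 313.8217142857143 [219] 316.6069868995633 205
w13 313.972602739726 [220] 312.6443298969072 205
```

```bash
python3 -m pendant '[[0,0.001,0,0.01,0,0,0],[0,0.001,0,0.02,0,0,0],[0,0.001,0,0.03,0,0,0],[0,0.001,0,0.035,0,0,0],[0,0.001,0,0.035,0,0,0]]' 45
python3 - <<'E'
from h import *
from rig import r
for i in range(2): delta(rackpose(.142)); snap("wrist")
E
```

```text
time_s: 14.4
eef_pos: [0.4628, 0.2363, 0.2348]
eef_rot: [0.754, 0.657, -0.002, -0.0]
force: [0.2, -0.2, -2.6]
finger_gap: 0.0214
d [0.0028, 0.0015, 0.0927] [-0.003, 0.003, -0.002]
d [0.0025, 0.001, 0.0934] [-0.002, 0.002, -0.002]
```

```bash
python3 -m pendant '[[0,0.0025,0.001,0,-0.002,0.002,0],[0,0.0025,0.001,0.015,-0.002,0.002,0],[0,0.0025,0.001,0.03,-0.002,0.002,0],[0,0.0025,0.001,0.045,-0.002,0.002,0],[0,0.0025,0.001,0.055,-0.002,0.002,0]]' 45
python3 - <<'E'
from h import *
from rig import r
for i in range(2): delta(rackpose(.142)); print(r.sense()["force"]); snap("wrist")
E
```

```text
time_s: 15.0
eef_pos: [0.4645, 0.239, 0.1804]
eef_rot: [0.753, 0.657, 0.001, 0.0]
force: [-0.6, 0.4, -2.3]
finger_gap: 0.0219
d [-0.0003, -0.0002, 0.0384] [0.001, -0.0, -0.001]
[-0.59354504  0.35725061 -2.34258097]
d [0.0002, 0.0006, 0.0369] [-0.001, 0.001, -0.001]
[ 0.15029327  0.48844046 -3.41354   ]
```

```bash
python3 -m pendant '[[0,0,0,0.012,0,0,0],[0,0,0,0.022,0,0,0],[0,0,0,0.03,0,0,0],[0,0,0,0.0345,0,0,0],[0,0,0,0.037,0,0,0]]' 45
python3 - <<'E'
from h import *
from rig import r
for i in range(3): delta(rackpose(.142)); print(r.sense()["force"]); snap("wrist")
E
```

```text
time_s: 15.6
eef_pos: [0.4645, 0.239, 0.1433]
eef_rot: [0.754, 0.657, 0.0, 0.0]
force: [0.2, -0.7, -1.6]
finger_gap: 0.0215
d [-0.0003, -0.0001, 0.0013] [0.001, -0.0, -0.002]
[ 0.24769012 -0.65209599 -1.63943116]
d [-0.0003, -0.0001, 0.0012] [0.0, -0.0, -0.002]
[-0.27645083  0.75949559 -1.97154099]
d [-0.0003, -0.0002, 0.0016] [0.001, -0.001, -0.002]
[ 0.46237221 -0.3353394  -1.60070932]
```

```bash
python3 -m pendant '[[0,0,0,0.001,0,0,0],[0,0,0,0.0018,0,0,0],[0,0,0,0.0018,0,0,0],[0,0,0,0.0018,0,0,0],[0,0,0,0.0018,0,0,0]]' 45; python3 -c "
from rig import r;print(r.sense()['force'])"
```

```text
time_s: 16.25
eef_pos: [0.4646, 0.239, 0.1422]
eef_rot: [0.754, 0.657, 0.001, 0.0]
force: [-0.5, -0.0, -1.6]
finger_gap: 0.0219
[-0.47828815 -0.04231827 -1.63278513]
```

```bash
python3 -m pendant '[[0,0,0,0.0005,0,0,0],[0,0,0,0.001,0,0,0],[0,0,0,0.001,0,0,0],[0,0,0,0.001,0,0,0],[0,0,0,0.001,0,0,0]]' 45; python3 -c "
from rig import r;print(r.sense()['force'])"; python3 -m pendant '[[30,0,0,0,0,0,0],[60,0,0,0,0,0,0],[100,0,0,0,0,0,0],[100,0,0,0,0,0,0],[100,0,0,0,0,0,0]]'; python3 -m pendant '[[100,0,0,0,0,0,0],[100,0,0,0,0,0,0],[100,0,0,0,0,0,0],[100,0,0,0,0,0,0],[100,0,0,0,0,0,0]]'
```

```text
time_s: 16.75
eef_pos: [0.4647, 0.239, 0.1419]
eef_rot: [0.754, 0.657, 0.001, 0.0]
force: [-1.3, -0.4, 5.3]
finger_gap: 0.0221
[-1.34616915 -0.43023966  5.25494609]
time_s: 17.25
eef_pos: [0.4646, 0.2389, 0.1409]
eef_rot: [0.754, 0.657, 0.001, 0.0]
force: [0.2, 1.2, 0.3]
finger_gap: 0.0569
time_s: 17.75
eef_pos: [0.4646, 0.239, 0.1411]
eef_rot: [0.754, 0.657, 0.001, 0.0]
force: [-0.7, 0.3, -0.3]
finger_gap: 0.091
```

Seated (contact 5 N upward), released. Retreat straight up and take the final look.

```bash
python3 -m pendant '[[100,0,0,-0.02,0,0,0],[100,0,0,-0.05,0,0,0],[100,0,0,-0.08,0,0,0],[100,0,0,-0.12,0,0,0],[100,0,0,-0.16,0,0,0]]';python3 -m pendant '[[100,0,-0.02,-0.03,0,0,0],[100,0,-0.05,-0.04,0,0,0],[100,0,-0.08,-0.04,0,0,0],[100,0,-0.1,-0.04,0,0,0],[100,0,-0.1,-0.04,0,0,0]]'
python3 - <<'E'
from h import *
S=snap("scene");D=snap("side");np.savez("s9.npz",**S)
a=S["pixels"][95:335,150:450];b=D["pixels"][150:370,230:390]
a=cv2.resize(a,None,fx=1.6,fy=1.6,interpolation=cv2.INTER_CUBIC);b=cv2.resize(b,(280,384),interpolation=cv2.INTER_CUBIC)
cv2.imwrite("pics/fin.png",np.hstack([a,b])[:,:,::-1])
E
```

```text
time_s: 18.25
eef_pos: [0.464, 0.2387, 0.3024]
eef_rot: [0.754, 0.657, 0.0, 0.0]
force: [0.9, -0.2, -0.5]
finger_gap: 0.0908
time_s: 18.75
eef_pos: [0.3633, 0.2524, 0.3413]
eef_rot: [0.753, 0.658, 0.001, 0.0]
force: [0.6, -1.1, 0.3]
finger_gap: 0.0913
```

View pics/fin.png

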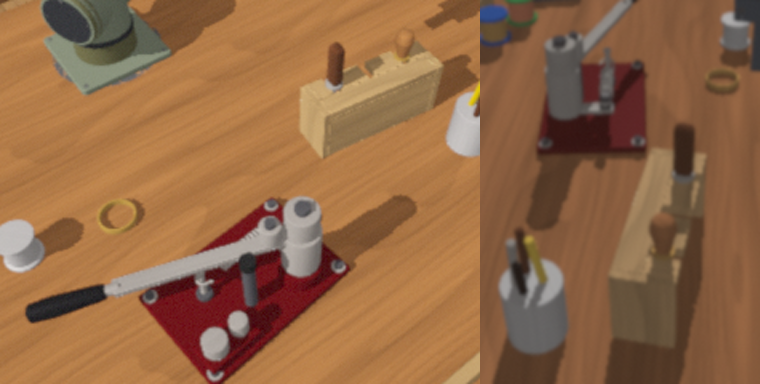

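```bash
python3 -c "
from rig import r;print(r.sense()['time_s'],r.hand_in())"
```

```text
the job is handed in; nothing more can be done
18.85 None
```

The spring is hooked on the anchor post, the puller hangs upright in the rack again, and I handed the job in at 18.9 s.

I put the puller's pin through the hook with the tool leaned 35°. I stretched the spring about 50 mm (7.8 N measured), swung the hook over the post and eased it back. When the pin lightly touched the post I drew it out along its own axis.

Checks after the pin came out and at the end:
- **Spring:** sampled pixels in the wrist picture fit a hooked spring. The coil's free end is about 100 mm from the eye, and the limb, lip and round end lie around the post, as they should with 26 mm of stretch.
- **Puller:** it touched down on the rack board with about 5 N and stood upright in its slot in the last picture.
- **Other things:** the burnisher, spool, bangle and cup look undisturbed in that picture.
- **Lever:** it looks back against its stop in the last scene picture. I did not measure its angle; at the start it was about 0.05 rad off the stop.

My position estimates for the bender disagreed by 2–5 mm between pictures. I corrected from close-up wrist views, and no check failed.

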